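Open the reagent transport case and block its empty place

TASK

Open the blue transport case: raise the lid by its blue rib so that its end clears the lip, slide it out along its grooves without forcing it, and lay it flat on the bench, rib up. Then stand the thick yellow spacer block upright in the middle of the empty place in the row of reagent packs, tapered end down and right down on the case floor, so that the packs cannot shift. Leave the packs standing in the case and do not disturb the thin spacer, the amber bottle or the vial rack.

Things in the scene. Friction and masses are not known exactly. Their poses are not given: they have to be found in the camera images.
- case: blue open-topped transport case, 140 (x) x 168 (y) x 86 mm high, held fast to the bench. Origin: centre of its underside. Inside 120 (x) x 152 (y), floor 6 mm thick. Four places in a row along y, at y = -57, -19, +19, +57, 38 mm each; three hold reagent packs, one is empty. Grooves for the lid run along y in the long sides; the -y end has a low wall with a lip, the +y end wall (80 high) stops the lid
- lip (a point): middle of the top edge of the lip: a ridge 4 mm high on the -y end wall, case y = -79 to -84, top at z = 75. The closed lid rests on ledges at z = 71 with its end behind the lip; the grooves are 12 mm high, so the 4 mm thick lid can be raised up to 8 mm, 4 mm clear the lip. Flanges 3 mm thick cover the grooves from y = -50 to +84. The lid leaves only towards -y
- lid_grip (a point): centre (half-way up) of the blue upright rib across the loose blue-grey lid: rib 70 long (x), 12 thick (y), 28 high. Lid plate 128 (x) x 152 (y) x 4 mm, 120 g in all, axes along the case's when closed. The point is 14 mm above the plate's top, 18 above its underside, 24 from its lip-side (-y) edge. The lid is clear of the grooves after 160 mm of travel
- lid_front (a point): middle of the lower edge of the lid's lip-side end (lid y = -76)
- lid_rear (a point): middle of the lower edge of the lid's other end (lid y = +76)
- gap_floor (a point): centre of the empty place, on the case floor; axes as the case's. The free width along y between packs (or pack and wall) is about 39 mm, along x 120 mm. Which of the four places is empty varies
- pack_a: flat white square-shouldered plastic reagent bottle, body 116 (x) x 37 (y) x 48 high, red screw cap 30 across on top at x +30, 62 high in all; stands loose in the case with its y along the row. Origin: centre of its underside
- pack_b: flat white square-shouldered plastic reagent bottle, body 116 (x) x 37 (y) x 48 high, green screw cap 30 across on top at x +30, 62 high in all; stands loose in the case with its y along the row. Origin: centre of its underside
- pack_c: flat white square-shouldered plastic reagent bottle, body 116 (x) x 37 (y) x 48 high, blue screw cap 30 across on top at x +30, 62 high in all; stands loose in the case with its y along the row. Origin: centre of its underside
- thick_spacer_center (a point): centre of the thick yellow plastic spacer block, 50 (x) x 36 (y) x 62 high, about 90 g, upright on the bench. The lowest 12 mm taper to 28 mm in y. Its 36 mm goes along the row (y) of the case. Grip it across its 50 mm, in its upper part; in the case the fingers have 35 mm on either side of it; do not open them wide there
- thin_spacer_center (a point): centre of the thin yellow spacer block, 50 x 18 x 62 high, standing on the bench; too thin for the place, not to be moved. The two spacers may stand in each other's place
- amber_bottle: amber bottle with white cap, 60 across, 125 high, bystander on the bench. Origin: centre of its underside
- vial_rack: white rack 100 x 100 mm with small vials, 74 high, bystander on the bench. Origin: centre of its underside
There are look-alikes about, which are no part of the job. What is meant by the part that bears lid_grip is not brown or green, and is the larger of those in its own colour.

How it is judged:
By the outcome, as a careful person would: the job done as asked, in the order asked, and still so for the second after the job is handed in, with the robot touching nothing.
It also fails if it takes over 64 s, if anything falls off the work surface, if the arm or the gripper's body presses on something with over 40 N, if the wrist force passes 120 N, or if a joint passes its speed limit or range.

ROBOT

A 6-joint arm with a two-finger parallel gripper is mounted at the origin on the work surface. World frame = base frame: x ahead of the robot, y to its left, z up, the work surface at z = 0. Lengths are in mm, angles in rad, forces in N, time in s.
With the tool pointing down it reaches from about 275 to 750 mm from the base axis. Payload 10.2 kg.
Tool frame: the origin (TCP) lies at the very end of the fingers, on their centre line; the grasp point (between the pads) lies 19 mm behind it (ctrl.tcp_to_grasp is the distance from the TCP to the grasp point, in mm); z points along the fingers, y is the direction in which the jaws open and shut (so a half turn about z gives the same grasp; the last joint's range is limited). The gripper opens to 85 mm and grips with 20 to 120 N. Pads are 22 mm wide; open, the fingers measure 114 mm over their backs; the gripper's body (76 mm by 85 mm) begins 54 mm behind the grasp point. The pads swing forward as they close: fully open they stand 13 mm farther back than shut.
Start: joints at [-1.533, 0.313, 1.498, -0, 1.331, -0.223], TCP at [135.36, -507.256, 231.294] pointing down, gripper open.
Joint ranges: [-2.94, 2.94], [-0.97, 2.17], [0.19, 2.56], [-1.23, 4.37], [0.02, 3.11], [-2.88, 2.88]. Speed limits (rad/s): [2.39, 2.39, 3.01, 3.14, 3.14, 3.14].

INTERFACE

Orientations are given as a unit quaternion [w, x, y, z].
In Python, from rig import ctrl, cams, job gives the robot as it stands. The module is installed in compiled form; this text tells all that it offers.
- The arm moves only by the tool drive_tool, never from a script. Its arguments are lists of equal length, an entry for each row: "gripper": the opening, from 0 (shut) to 1 (fully open); "dp": the shift along the tool's x, y, z normalised to -1 to 1, where 1 is 0.2 m, a list of three; "twist": the turn about the tool's z normalised to -1 to 1, where 1 is 90 degrees. In form: {"gripper": [gripper, ...], "dp": [[tx, ty, tz], ...], "twist": [twist, ...]}. A call has 1 to 20 rows; each row is the pose to reach, as a shift and turn from the pose commanded when the call began, along the tool's axes at that moment; what a row does not reach only later rows make up. A row lasts 1/10 s, in which the tool goes at most 50 mm and 8.59 degrees, less where a joint would pass 70% of its speed; a pose out of reach is approached as far as the arm can. A call with a number of a shift or a turn outside -1 to 1 is refused whole. A call with a gripper value outside its range is refused whole. The fingers move at their own pace and stop on an object; "newtons" is the grip in N (left out, the last holds). Time passes only in rows, so rows that repeat a pose let the fingers close. It gives the time, the measured TCP pose, the force and the opening at its end, in the units of the state.
- ctrl.sense(): the state, without advancing time (a new reading comes with each control period).
- cams.capture(name): name is "scene" or "top" or "wrist"; returns a dict with "pixels" (400x640x3 uint8, red, green, blue), "camera_matrix" (3x3 intrinsics, pixels), "xyz" and "orientation" of the camera in the world; the wrist camera has in their place "hand_eye" (4x4, takes a point from camera to tool coordinates, whose origin is the TCP and whose axes are the flange's). Camera axes: x right, y down, z forward; pixel columns grow to the right and rows downward; lengths in mm; the calibration is good to about 2 mm. A picture is of the moment at which its call begins: read the wrist's pose just before it. There is no depth.
- job.finish_job(): hands the job in, once; it reports no verdict.
The state is a dict: "time_s": time; "joints": joint angles; "dq": joint speeds; "tau": joint torques, N m; "eef_pos": TCP position; "ee_rot": TCP orientation; "force": force on the tool from outside, world axes, zero at the start; "wrist_torque": the same for the moment, N m; "grip_width": opening from 0.0 (shut) to 1.0 (fully open).
Only numpy, scipy, OpenCV 4.12 (cv2) and the standard library are available. Lean on these libraries where they do the work, as an engineer would, in place of code of your own. Each camera call takes 0.05 s, during which the arm holds its last target.

## Working session

There is one attempt and no reset: what is moved stays moved. The work goes in short steps, Python scripts to look and compute and a tool call to move; the robot and the scene stay as the last step left them, time stands still between calls to the robot, and variables do not carry over. Pictures are saved under pics/ and viewed, and the job is handed in when it is done.

Besides the shell and the picture viewer there is one more tool, called after "Request:" in YAML: its name, and indented under it one key for each argument. drive_tool: Moves the arm, as the interface text tells. Scaled input: -1 to 1 covers 0.2 m each way for a shift and 90 degrees each way for a turn. Its arguments: {"type":"object","properties":{"gripper":{"type":"array","items":{"type":"number"}},"dp":{"type":"array","items":{"type":"array","items":{"type":"number"}}},"twist":{"type":"array","items":{"type":"number"}},"newtons":{"type":"number"}},"required":["gripper","dp","twist"]}

```bash
mkdir -p pics; python3 - <<'E'
from rig import ctrl,cams
import cv2
s=ctrl.sense();print(s)
print(ctrl.tcp_to_grasp)
for n in ["scene","top","wrist"]:
    c=cams.capture(n);cv2.imwrite(f"pics/{n}0.png",c["pixels"][:,:,::-1])
    print(n,{k:v for k,v in c.items() if k!="pixels"})
E
```

```text
{'time_s': 0.0, 'joints': array([-1.53338167e+00,  3.13467770e-01,  1.49846711e+00, -8.57337242e-07,
        1.33099793e+00, -2.23385920e-01]), 'dq': array([-0.00120019, -0.00013182,  0.00040749, -0.00110785, -0.00100229,
       -0.00146244]), 'tau': array([ 2.42160795e-04, -4.12255669e+01, -2.59744424e+01, -1.45499498e-04,
        4.11456669e-03, -1.19111522e-05]), 'eef_pos': array([ 135.35834172, -506.97383158,  230.71468409]), 'ee_rot': array([-6.67221095e-04,  9.91509688e-01,  1.30031112e-01,  6.18032681e-05]), 'force': array([ 0.00248596,  0.37172833, -0.1388448 ]), 'wrist_torque': array([-0.02957291,  0.0056534 , -0.05499876]), 'grip_width': 1.0009031542919946}
18.700000000000003
scene {'camera_matrix': array([[399.23139622,   0.        , 318.31340771],
       [  0.        , 399.23139622, 199.64353181],
       [  0.        ,   0.        ,   1.        ]]), 'xyz': array([918.28022095, 336.34093505, 776.92740392]), 'orientation': array([-0.13063259,  0.39094847,  0.85862752, -0.30471825])}
top {'camera_matrix': array([[428.46163392,   0.        , 316.75740638],
       [  0.        , 428.46163392, 199.95094567],
       [  0.        ,   0.        ,   1.        ]]), 'xyz': array([ 430.69043589,  -29.1223892 , 1058.54858511]), 'orientation': array([ 0.03446095, -0.70452494,  0.70779042, -0.03859759])}
wrist {'camera_matrix': array([[347.77340577,   0.        , 323.47975356],
       [  0.        , 347.77340577, 203.74055889],
       [  0.        ,   0.        ,   1.        ]]), 'hand_eye': array([[ 1.32384720e-03, -9.51854269e-01, -3.06548034e-01,
         7.79115339e+01],
       [ 9.99999119e-01,  1.29069504e-03,  3.10856511e-04,
         2.80194905e-01],
       [ 9.97699296e-05, -3.06548176e-01,  9.51855139e-01,
        -1.41180252e+02],
       [ 0.00000000e+00,  0.00000000e+00,  0.00000000e+00,
         1.00000000e+00]])}
```

View pics/scene0.png

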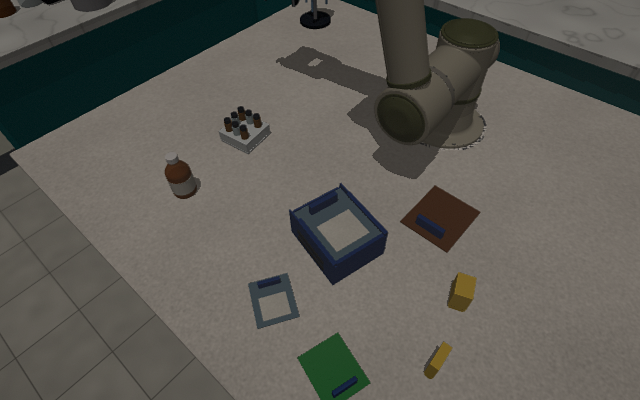

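View pics/top0.png

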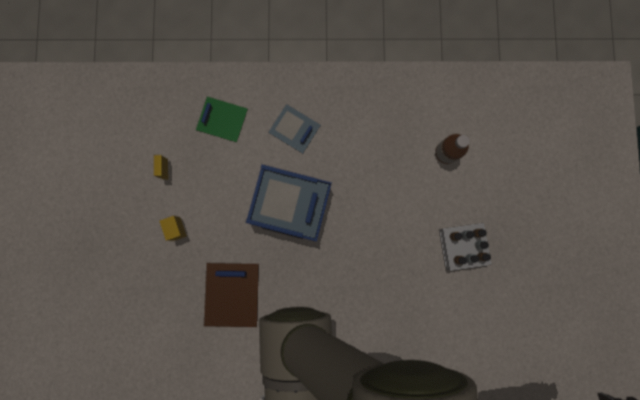

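View pics/wrist0.png

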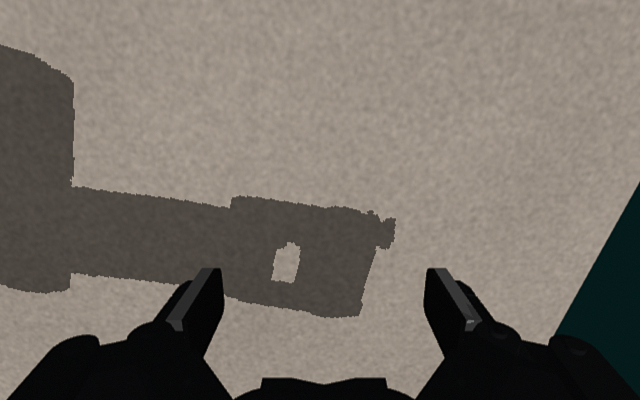

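The scene and top views show the case at about (290,202) in top, with its rib at (312,208). The loose look-alikes are brown, green and a small blue-grey lid. The thick spacer is at about (172,228), the thin one at (160,167), the bottle at (455,147) and the rack at (466,247). Next I'll zoom in to measure.

```bash
cat > h.py <<'E'
import numpy as np,cv2
from scipy.spatial.transform import Rotation as R
def rot(q): return R.from_quat([q[1],q[2],q[3],q[0]]).as_matrix()
def cam(c,s=None):
    K=c["camera_matrix"]
    if "hand_eye" in c:
        T=np.eye(4);T[:3,:3]=rot(s["ee_rot"]);T[:3,3]=s["eef_pos"];T=T@c["hand_eye"];return K,T[:3,:3],T[:3,3]
    return K,rot(c["orientation"]),np.array(c["xyz"])
def ray(C,uv,z):
    K,Rm,t=C;d=Rm@np.linalg.solve(K,[uv[0],uv[1],1.]);return t+d*(z-t[2])/d[2]
def proj(C,P):
    K,Rm,t=C;p=(np.atleast_2d(P)-t)@Rm@K.T;return p[:,:2]/p[:,2:]
E
python3 - <<'E'
from rig import cams
import cv2,pickle
for n in ["scene","top"]:
    c=cams.capture(n);pickle.dump(c,open(n+"0.pkl","wb"))
    im=c["pixels"][:,:,::-1]
    b=(280,180,120,110) if n=="scene" else (235,155,110,95)
    x,y,w,h=b;cv2.imwrite(f"pics/{n}_z.png",cv2.resize(im[y:y+h,x:x+w],None,fx=6,fy=6,interpolation=cv2.INTER_CUBIC)[:600,:800]*1)
    if n=="top":
        x,y,w,h=140,145,60,110;cv2.imwrite("pics/top_sp.png",cv2.resize(im[y:y+h,x:x+w],None,fx=5,fy=5,interpolation=cv2.INTER_CUBIC))
E
```

```text
(no output)
```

View pics/top_z.png

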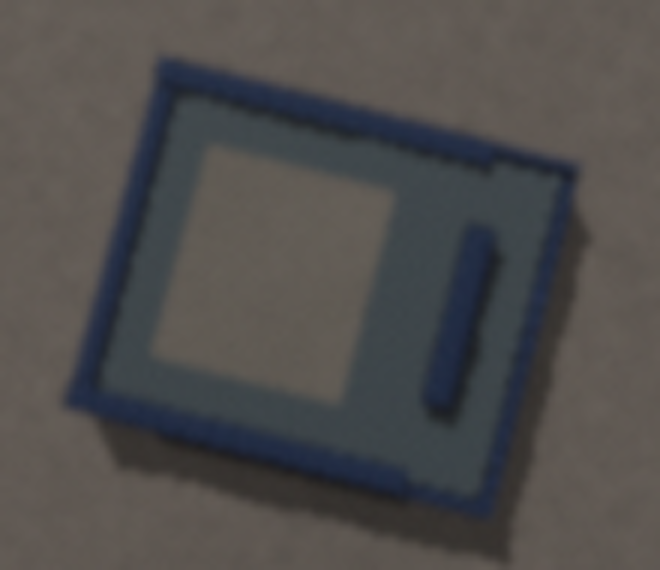

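View pics/scene_z.png

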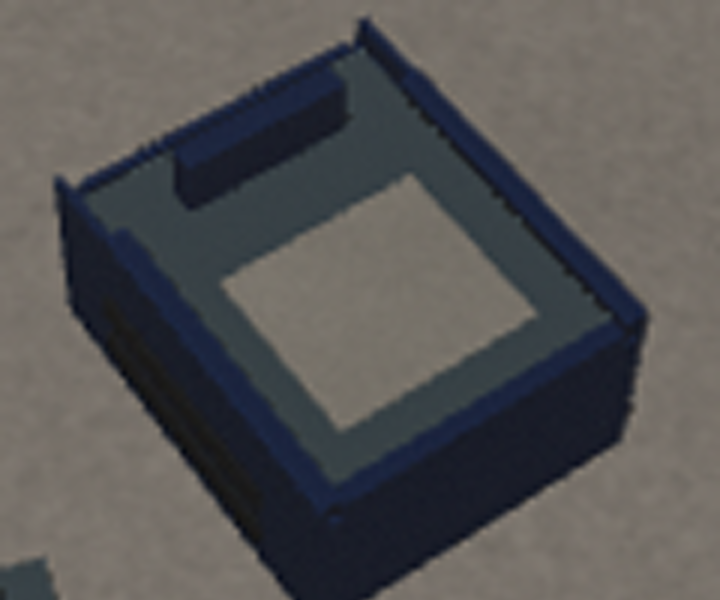

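View pics/top_sp.png

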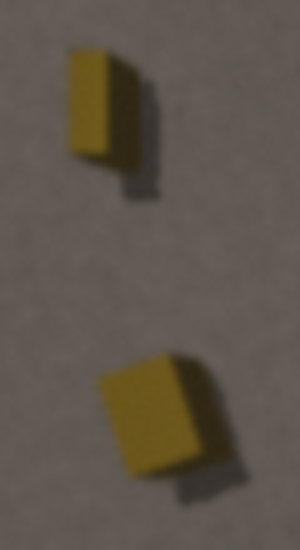

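```bash
python3 - <<'E'
import pickle
from h import *
ct=pickle.load(open("top0.pkl","rb"));cs=pickle.load(open("scene0.pkl","rb"));T=cam(ct);S=cam(cs)
def tp(z,u,v,x0=235,y0=155,f=6): return ray(T,((u+.5)/f-.5+x0,(v+.5)/f-.5+y0),z)
def sp(z,u,v,x0=280,y0=180,f=6): return ray(S,((u+.5)/f-.5+x0,(v+.5)/f-.5+y0),z)
def rep(n,ps):
    ps=np.array(ps);print(n,ps.mean(0).round(1),[round(float(np.linalg.norm(ps[i]-ps[(i+1)%4])),1) for i in range(4)],
     [round(float(np.degrees(np.arctan2(*(ps[(i+1)%4]-ps[i])[[1,0]]))),1) for i in range(4)]); print(ps.round(0)[:,:2].tolist())
# +x+y, +x-y, -x-y, -x+y
rep("case",[tp(86,162,60),tp(83,580,165),tp(83,490,518),tp(86,68,405)])
rep("lidtop patch",[tp(75,203,146),tp(75,398,188),tp(75,342,405),tp(75,150,360)])
rep("rib",[tp(103,472,228),tp(103,496,232),tp(103,450,414),tp(103,424,408)])
rep("scene rib",[sp(103,175,152),sp(103,188,172),sp(103,347,88),sp(103,332,68)])
rep("scene patch",[sp(75,220,282),sp(75,410,175),sp(75,540,315),sp(75,343,432)])
f=lambda z,u,v:tp(z,u,v,140,145,5)
rep("thick",[f(62,100,378),f(62,168,355),f(62,203,458),f(62,130,478)])
rep("thin",[f(62,70,50),f(62,108,50),f(62,108,153),f(62,70,150)])
for n,uv in [("bottle",(455,147)),("rack",(466,247))]: print(n,ray(T,uv,74 if n=="rack" else 125).round(0))
for n,q in [("green",[(207,97),(247,107),(240,141),(196,131)]),("small",[(287,105),(320,125),(305,152),(269,128)]),("brown",[(206,263),(258,264),(257,326),(205,326)])]:
    print(n,[ray(T,u,4).round(0)[:2].tolist() for u in q])
E
```

```text
case [526.8  28.8  84.5] [165.2, 139.0, 165.1, 136.5] [-104.3, 165.4, 74.8, -14.6]
[[614.0, 91.0], [573.0, -69.0], [439.0, -33.0], [482.0, 126.0]]
lidtop patch [532.3  49.3  75. ] [77.1, 86.4, 75.6, 85.1] [-102.5, 165.6, 76.6, -13.4]
[[582.0, 77.0], [566.0, 1.0], [482.0, 23.0], [499.0, 96.0]]
rib [511.9 -22.8 103. ] [9.1, 70.2, 9.9, 69.7] [-99.8, 165.6, 76.7, -15.1]
[[546.0, -27.0], [545.0, -36.0], [477.0, -19.0], [479.0, -9.0]]
scene rib [511.5 -19.8 103. ] [10.2, 68.9, 10.9, 68.8] [69.0, 164.7, -110.1, -14.7]
[[543.0, -33.0], [547.0, -24.0], [480.0, -6.0], [476.0, -16.0]]
scene patch [529.  50.  75.] [84.3, 75.7, 85.0, 75.2] [165.4, 75.7, -14.9, -104.7]
[[560.0, 3.0], [479.0, 24.0], [497.0, 97.0], [580.0, 76.0]]
thick [470.1 306.1  62. ] [32.9, 51.0, 34.6, 48.8] [-71.3, -159.8, 105.2, 18.3]
[[488.0, 330.0], [499.0, 299.0], [451.0, 281.0], [442.0, 315.0]]
thin [619.  339.4  62. ] [17.9, 49.2, 17.9, 47.8] [-90.2, -178.1, 85.2, 2.0]
[[643.0, 349.0], [643.0, 331.0], [594.0, 330.0], [596.0, 348.0]]
bottle [ 645. -343.  125.]
rack [ 423. -376.   74.]
green [[804.0, 241.0], [777.0, 140.0], [690.0, 156.0], [716.0, 267.0]]
small [[782.0, 39.0], [730.0, -45.0], [661.0, -7.0], [723.0, 84.0]]
brown [[387.0, 235.0], [384.0, 108.0], [237.0, 109.0], [237.0, 234.0]]
```

Case yaw is about -14.6°, and its centre is about (525,29). The rib is at about (512,-21) and the thick spacer at about (470,306) with yaw of about +19.5°. Next I'll move above the rib, in legs.

Request:
drive_tool:
  gripper: [0.7, 0.7, 0.7, 0.7, 0.7]
  dp:
    - [0.815, -0.62, 0]
    - [0.815, -0.62, 0]
    - [0.815, -0.62, 0]
    - [0.815, -0.62, 0]
    - [0.815, -0.62, 0]
  twist: [0, 0, 0, 0, 0]

```text
time_s: 0.75
eef_pos: [263.0, -341.9, 231.5]
ee_rot: [-0.0, 0.991, 0.132, 0.0]
force: [-0.2, 0.2, 0.2]
grip_width: 0.701
```

Request:
drive_tool:
  gripper: [0.7, 0.7, 0.7, 0.7, 0.7]
  dp:
    - [0.815, -0.62, 0]
    - [0.815, -0.62, 0]
    - [0.815, -0.62, 0]
    - [0.815, -0.62, 0]
    - [0.815, -0.62, 0]
  twist: [0, 0, 0, 0, 0]

```text
time_s: 1.25
eef_pos: [388.4, -180.2, 231.4]
ee_rot: [-0.0, 0.991, 0.133, 0.0]
force: [-0.0, -0.4, -0.3]
grip_width: 0.695
```

Request:
drive_tool:
  gripper: [0.7, 0.7, 0.7, 0.7, 0.7, 0.7, 0.7]
  dp:
    - [0.815, -0.62, 0]
    - [0.815, -0.62, 0]
    - [0.815, -0.62, 0]
    - [0.815, -0.62, 0]
    - [0.815, -0.62, 0]
    - [0.815, -0.62, 0]
    - [0.815, -0.62, 0]
  twist: [0.328, 0.328, 0.328, 0.328, 0.328, 0.328, 0.328]

```text
time_s: 1.95
eef_pos: [511.9, -22.3, 230.9]
ee_rot: [0.0, 0.992, -0.126, -0.0]
force: [-0.0, -0.5, 0.4]
grip_width: 0.7
```

```bash
cat > w.py <<'E'
import sys,pickle
from rig import ctrl,cams
from h import *
n=sys.argv[1]
s=ctrl.sense();c=cams.capture("wrist");pickle.dump((s,c),open(n+".pkl","wb"))
cv2.imwrite(f"pics/{n}.png",c["pixels"][:,:,::-1])
y=rot(s["ee_rot"])
print(s["time_s"],s["eef_pos"].round(1),"ydir",np.degrees(np.arctan2(y[1,1],y[0,1])).round(2),"z",y[:,2].round(4),s["joints"].round(2),s["force"].round(1),s["grip_width"])
E
python3 w.py w1
```

```text
1.95 [511.9 -22.3 230.9] ydir -104.53 z [-8.e-04 -2.e-04 -1.e+00] [-0.27  0.29  1.54 -0.    1.32  1.55] [-0.  -0.5  0.4] 0.7002287201317438
```

View pics/w1.png

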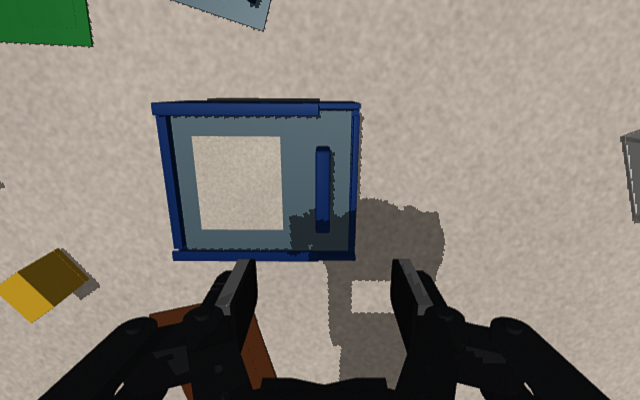

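The wrist view shows the case square to the picture, with the rib top at u 316–330, v 147–233. The case edges are well visible. I'll measure these.

```bash
python3 - <<'E'
import pickle
from h import *
s,c=pickle.load(open("w1.pkl","rb"))
im=c["pixels"][:,:,::-1]
x,y,w,h=150,95,220,170
cv2.imwrite("pics/w1z.png",cv2.resize(im[y:y+h,x:x+w],None,fx=3.5,fy=3.5,interpolation=cv2.INTER_CUBIC))
E
```

```text
(no output)
```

View pics/w1z.png

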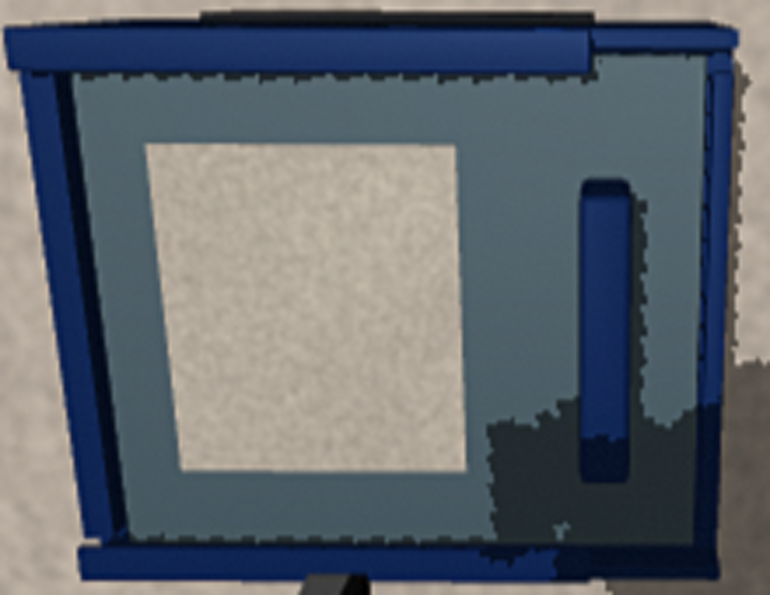

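```bash
python3 - <<'E'
import pickle
from h import *
s,c=pickle.load(open("w1.pkl","rb"));C=cam(c,s)
f=lambda z,u,v: ray(C,((u+.5)/3.5-.5+150,(v+.5)/3.5-.5+95),z)
def rep(n,ps):
    ps=np.array(ps);print(n,ps.mean(0).round(1),[round(float(np.linalg.norm(ps[i]-ps[(i+1)%4])),1) for i in range(4)],
     [round(float(np.degrees(np.arctan2(*(ps[(i+1)%4]-ps[i])[[1,0]]))),1) for i in range(4)])
rep("rib",[f(103,581,193),f(103,630,193),f(103,629,482),f(103,580,482)])
rep("case",[f(86,5,30),f(83,738,42),f(83,718,579),f(86,80,580)])
rep("patch",[f(75,145,143),f(75,456,145),f(75,467,470),f(75,180,470)])
# spacer full-res
T=cam(pickle.load(open("top0.pkl","rb")))
E
```

```text
rib [512.7 -22.3 103. ] [10.8, 69.0, 11.7, 69.0] [-104.5, 165.7, 75.5, -15.1]
case [524.7  29.3  84.5] [166.0, 136.3, 166.6, 137.7] [-105.4, 165.2, 75.1, -15.1]
patch [530.7  49.1  75. ] [75.0, 84.4, 75.3, 84.8] [-104.8, 165.3, 75.5, -15.0]
```

Request:
drive_tool:
  gripper: [0.6, 0.6, 0.6, 0.6, 0.6, 0.6, 0.6]
  dp:
    - [0, 0, 0.2]
    - [0, 0, 0.4]
    - [0, 0, 0.6]
    - [0, 0, 0.7]
    - [0, 0, 0.74]
    - [0, 0, 0.76]
    - [0, 0, 0.76]
  twist: [0.003, 0.003, 0.003, 0.003, 0.003, 0.003, 0.003]

```text
time_s: 2.7
eef_pos: [512.2, -22.4, 80.0]
ee_rot: [0.0, 0.992, -0.13, 0.001]
force: [0.0, 0.3, -0.8]
grip_width: 0.598
```

Request:
drive_tool:
  gripper: [0, 0, 0, 0, 0, 0, 0, 0]
  dp:
    - [0, 0, 0]
    - [0, 0, 0]
    - [0, 0, 0]
    - [0, 0, 0]
    - [0, 0, 0]
    - [0, 0, 0]
    - [0, 0, 0]
    - [0, 0, 0]
  twist: [0, 0, 0, 0, 0, 0, 0, 0]
  newtons: 40

```text
time_s: 3.5
eef_pos: [512.3, -21.9, 80.1]
ee_rot: [0.0, 0.992, -0.129, 0.001]
force: [-1.2, -0.4, 6.9]
grip_width: 0.134
```

```bash
python3 w.py w2
```

```text
3.5 [512.3 -21.9  80.1] ydir -104.84 z [ 1.4e-03 -5.0e-04 -1.0e+00] [-0.27  0.46  1.72 -0.    0.96  1.56] [-1.2 -0.4  6.9] 0.1340860152819646
```

View pics/w2.png

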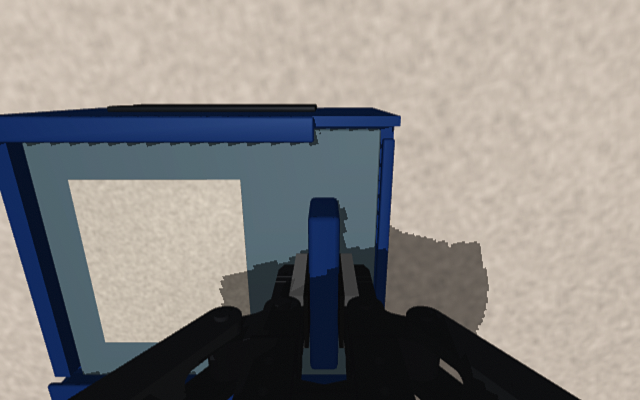

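Rib held: width is 11.4 mm and the rib is centred between the pads at u≈323. Next I'll raise 6 mm.

Request:
drive_tool:
  gripper: [0, 0, 0, 0, 0]
  dp:
    - [0, 0, -0.008]
    - [0, 0, -0.015]
    - [0, 0, -0.022]
    - [0, 0, -0.03]
    - [0, 0, -0.03]
  twist: [0, 0, 0, 0, 0]
  newtons: 60

```text
time_s: 4.05
eef_pos: [511.9, -21.7, 85.4]
ee_rot: [0.0, 0.992, -0.129, 0.0]
force: [-0.2, -0.3, -0.7]
grip_width: 0.124
```

```bash
python3 w.py w3
```

```text
4.05 [511.9 -21.7  85.4] ydir -104.85 z [ 1.e-04 -0.e+00 -1.e+00] [-0.27  0.45  1.71 -0.    0.97  1.56] [-0.2 -0.3 -0.7] 0.1241748519782006
```

View pics/w3.png

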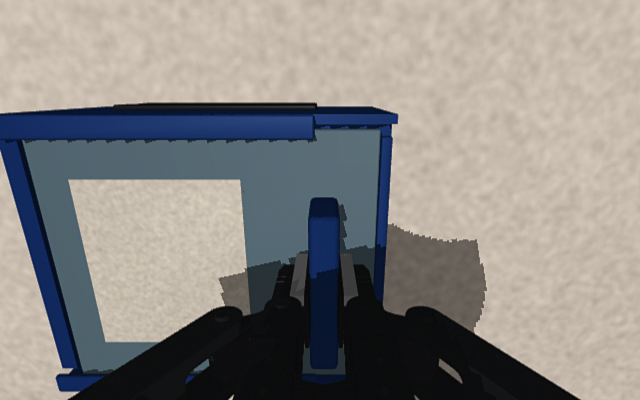

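Request:
drive_tool:
  gripper: [0, 0, 0, 0, 0, 0]
  dp:
    - [0, 0.02, 0]
    - [0, 0.05, 0]
    - [0, 0.09, 0]
    - [0, 0.13, 0]
    - [0, 0.17, 0]
    - [0, 0.2, 0]
  twist: [0, 0, 0, 0, 0, 0]

```text
time_s: 4.7
eef_pos: [501.5, -61.3, 85.3]
ee_rot: [0.0, 0.992, -0.129, 0.0]
force: [1.0, 0.1, -1.7]
grip_width: 0.129
```

```bash
python3 w.py w4
```

```text
4.7 [501.5 -61.3  85.3] ydir -104.88 z [ 1.e-04 -0.e+00 -1.e+00] [-0.35  0.44  1.74 -0.    0.97  1.48] [ 1.   0.1 -1.7] 0.1290230657153909
```

View pics/w4.png

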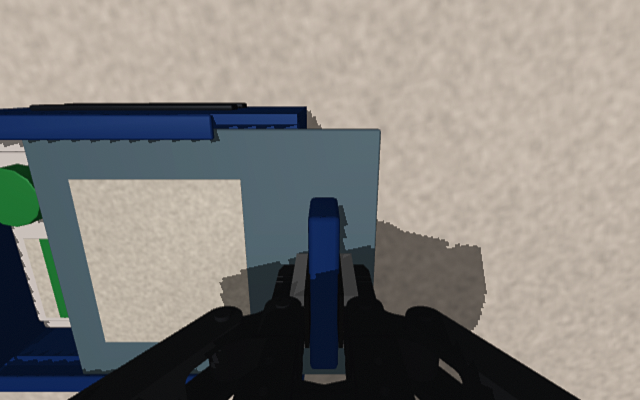

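Forces are about 1–2 N and the lid's end is past the lip. It slides freely, and a green-capped pack is showing at (15,195). I'll continue.

Request:
drive_tool:
  gripper: [0, 0, 0, 0, 0, 0]
  dp:
    - [0, 0.06, 0]
    - [0, 0.14, 0]
    - [0, 0.22, 0]
    - [0, 0.3, 0]
    - [0, 0.36, 0]
    - [0, 0.38, 0]
  twist: [0, 0, 0, 0, 0, 0]

```text
time_s: 5.35
eef_pos: [481.9, -135.0, 85.3]
ee_rot: [0.0, 0.992, -0.13, 0.0]
force: [1.1, -0.3, -1.2]
grip_width: 0.13
```

```bash
python3 w.py w5
```

```text
5.35 [ 481.9 -135.    85.3] ydir -104.91 z [ 1.e-04 -1.e-04 -1.e+00] [-0.51  0.43  1.75 -0.    0.96  1.32] [ 1.1 -0.3 -1.2] 0.13013225788468974
```

View pics/w5.png

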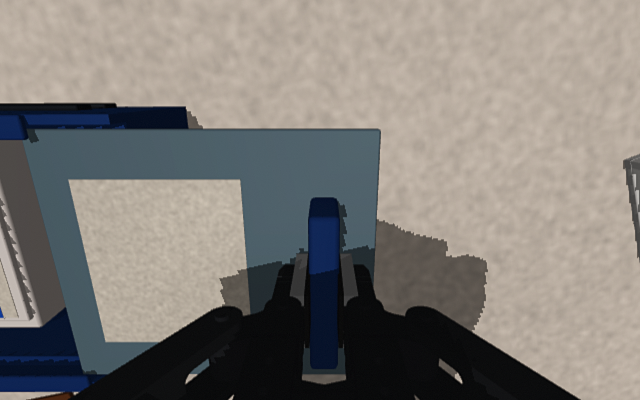

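Still free, with forces around 1 N. I'll pull it fully clear.

Request:
drive_tool:
  gripper: [0, 0, 0, 0, 0, 0, 0]
  dp:
    - [0, 0.06, 0]
    - [0, 0.14, 0]
    - [0, 0.22, 0]
    - [0, 0.3, 0]
    - [0, 0.38, 0]
    - [0, 0.45, 0]
    - [0, 0.45, 0]
  twist: [0, 0, 0, 0, 0, 0, 0]

```text
time_s: 6.1
eef_pos: [458.9, -222.2, 85.3]
ee_rot: [0.0, 0.992, -0.13, 0.0]
force: [0.5, 1.1, -1.8]
grip_width: 0.13
```

```bash
python3 w.py w6; python3 - <<'E'
from rig import cams
import cv2,pickle
for n in ["scene","top"]:
    c=cams.capture(n);pickle.dump(c,open(n+"1.pkl","wb"));cv2.imwrite(f"pics/{n}1.png",c["pixels"][:,:,::-1])
E
```

```text
6.1 [ 458.9 -222.2   85.3] ydir -104.93 z [ 2.e-04 -4.e-04 -1.e+00] [-0.68  0.45  1.72 -0.    0.97  1.15] [ 0.5  1.1 -1.8] 0.12988625543974575
```

View pics/scene1.png

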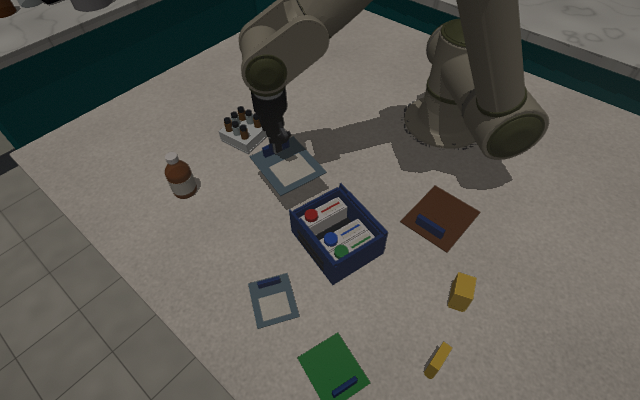

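View pics/w6.png

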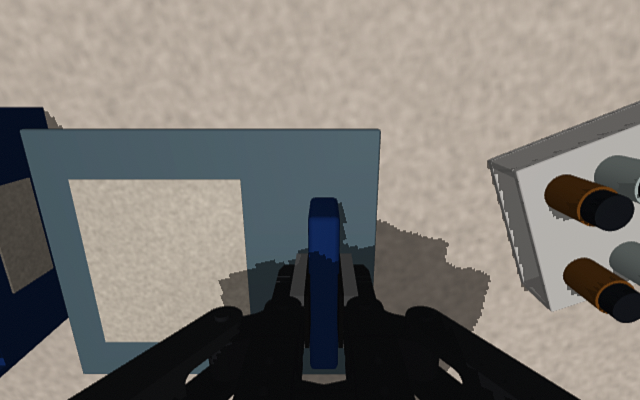

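The lid is clear of the case, with the case at left and the rack well to the right. The empty place is between red (-y end) and blue, i.e. y=-19. Now I'll lower the lid to the bench.

Request:
drive_tool:
  gripper: [0, 0, 0, 0, 0, 0, 0]
  dp:
    - [0, 0, 0.1]
    - [0, 0, 0.2]
    - [0, 0, 0.28]
    - [0, 0, 0.33]
    - [0, 0, 0.355]
    - [0, 0, 0.37]
    - [0, 0, 0.37]
  twist: [0, 0, 0, 0, 0, 0, 0]

```text
time_s: 6.95
eef_pos: [459.3, -220.8, 11.5]
ee_rot: [0.0, 0.992, -0.129, 0.0]
force: [0.7, 0.5, -1.6]
grip_width: 0.126
```

Request:
drive_tool:
  gripper: [0, 0, 0]
  dp:
    - [0, 0, 0.006]
    - [0, 0, 0.01]
    - [0, 0, 0.01]
  twist: [0, 0, 0]

```text
time_s: 7.25
eef_pos: [459.2, -220.9, 9.5]
ee_rot: [0.0, 0.992, -0.129, 0.0]
force: [-0.3, -0.6, -1.0]
grip_width: 0.125
```

Request:
drive_tool:
  gripper: [0, 0, 0]
  dp:
    - [0, 0, 0.004]
    - [0, 0, 0.007]
    - [0, 0, 0.007]
  twist: [0, 0, 0]

```text
time_s: 7.55
eef_pos: [459.2, -221.0, 9.2]
ee_rot: [0.0, 0.992, -0.129, 0.0]
force: [-4.6, 2.4, 13.4]
grip_width: 0.122
```

Contact with the bench (13 N up). I'll release it and lift.

Request:
drive_tool:
  gripper: [0.15, 0.2, 0.3, 0.4, 0.5, 0.5]
  dp:
    - [0, 0, -0.002]
    - [0, 0, -0.004]
    - [0, 0, -0.004]
    - [0, 0, -0.004]
    - [0, 0, -0.004]
    - [0, 0, -0.004]
  twist: [0, 0, 0, 0, 0, 0]

```text
time_s: 8.15
eef_pos: [459.1, -220.9, 8.6]
ee_rot: [-0.0, 0.992, -0.129, -0.0]
force: [0.3, -1.0, 0.1]
grip_width: 0.5
```

Request:
drive_tool:
  gripper: [0.5, 0.5, 0.5, 0.6, 0.7, 0.7]
  dp:
    - [0, 0, -0.06]
    - [0, 0, -0.2]
    - [0, 0, -0.45]
    - [0, 0, -0.7]
    - [0, 0, -0.95]
    - [0, 0, -1]
  twist: [0, 0, 0, 0, 0, 0]

```text
time_s: 8.75
eef_pos: [460.5, -221.9, 215.2]
ee_rot: [0.003, 0.992, -0.129, 0.004]
force: [-0.0, -0.4, 0.4]
grip_width: 0.702
```

```bash
python3 w.py w7
```

```text
8.75 [ 460.5 -221.9  215.2] ydir -104.83 z [ 0.0081 -0.0065 -0.9999] [-0.68  0.29  1.57  0.    1.27  1.15] [-0.  -0.4  0.4] 0.7022785372324306
```

View pics/w7.png

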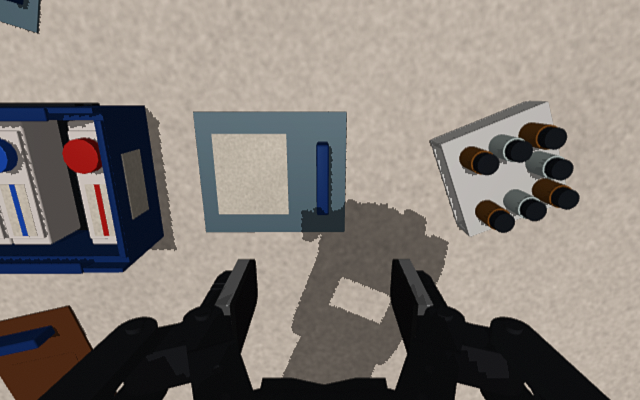

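The lid lies flat on the bench, rib up, clear of the rack and the case. Next I'll go above the gap to measure it.

Request:
drive_tool:
  gripper: [0.7, 0.7, 0.7, 0.7, 0.7, 0.7]
  dp:
    - [0, -0.2, -0.05]
    - [0, -0.45, -0.1]
    - [0, -0.7, -0.15]
    - [0, -0.95, -0.2]
    - [0, -1, -0.2]
    - [0, -1, -0.2]
  twist: [0, 0, 0, 0, 0, 0]

```text
time_s: 9.4
eef_pos: [510.2, -26.0, 247.9]
ee_rot: [-0.0, 0.992, -0.128, -0.001]
force: [0.4, -0.6, 0.2]
grip_width: 0.697
```

```bash
python3 w.py w8
```

```text
9.4 [510.2 -26.  247.9] ydir -104.68 z [-1.3e-03  4.0e-04 -1.0e+00] [-0.28  0.27  1.51 -0.    1.36  1.55] [ 0.4 -0.6  0.2] 0.6972220210882177
```

View pics/w8.png

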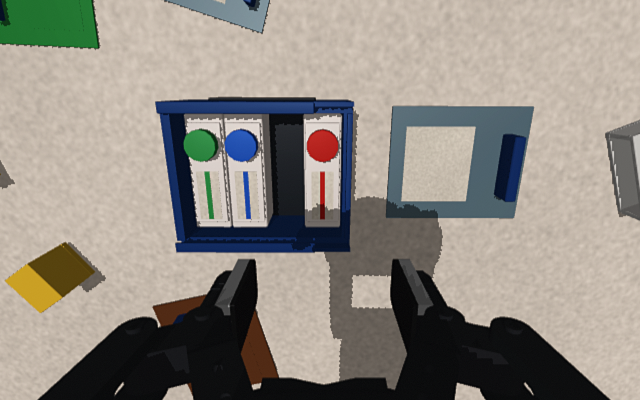

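```bash
python3 - <<'E'
import pickle
from h import *
s,c=pickle.load(open("w8.pkl","rb"))
im=c["pixels"][:,:,::-1]
x,y,w,h=155,95,210,165
cv2.imwrite("pics/w8z.png",cv2.resize(im[y:y+h,x:x+w],None,fx=3.5,fy=3.5,interpolation=cv2.INTER_CUBIC))
x,y,w,h=0,230,110,90
cv2.imwrite("pics/w8s.png",cv2.resize(im[y:y+h,x:x+w],None,fx=5,fy=5,interpolation=cv2.INTER_CUBIC))
E
```

```text
(no output)
```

View pics/w8z.png

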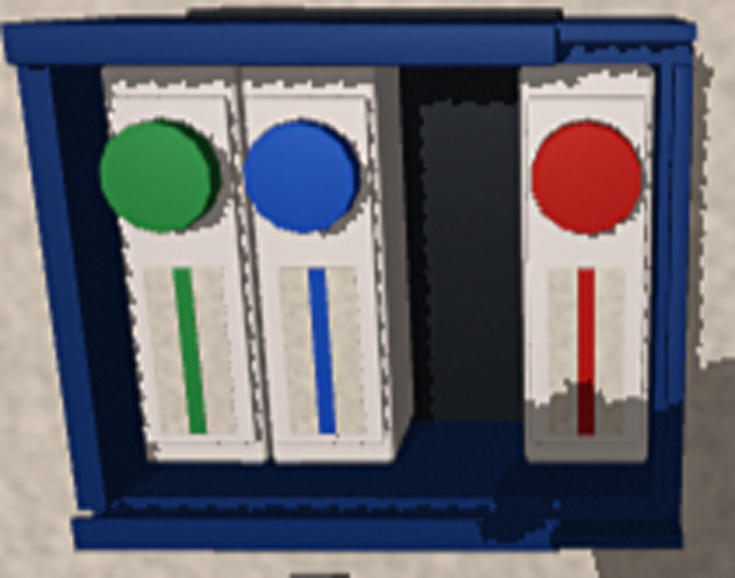

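View pics/w8s.png

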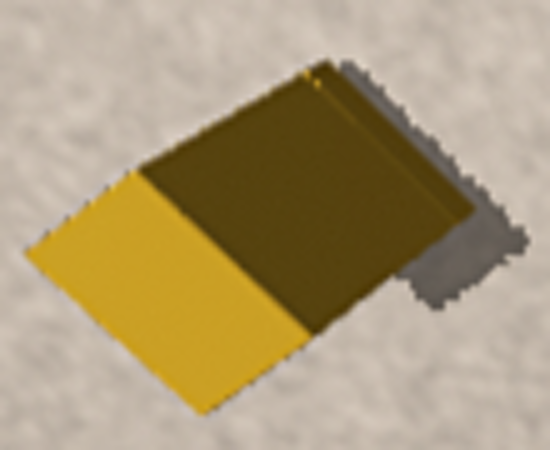

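```bash
python3 - <<'E'
import pickle
from h import *
s,c=pickle.load(open("w8.pkl","rb"));C=cam(c,s)
f=lambda z,u,v: ray(C,((u+.5)/3.5-.5+155,(v+.5)/3.5-.5+95),z)
g=lambda z,u,v: ray(C,((u+.5)/5-.5,(v+.5)/5-.5+230),z)
def rep(n,ps):
    ps=np.array(ps);print(n,ps.mean(0).round(1),[round(float(np.linalg.norm(ps[i]-ps[(i+1)%4])),1) for i in range(4)],
     [round(float(np.degrees(np.arctan2(*(ps[(i+1)%4]-ps[i])[[1,0]]))),1) for i in range(4)])
rep("case",[f(86,4,24),f(83,695,32),f(83,682,549),f(86,73,548)])
# gap at z=54: corners -> blue right edge, red left edge
rep("gap",[f(54,373,68),f(54,518,68),f(54,526,462),f(54,396,462)])
rep("red",[f(54,518,68),f(54,653,68),f(54,646,462),f(54,526,462)])
rep("blue",[f(54,242,80),f(54,373,80),f(54,396,462),f(54,274,462)])
rep("green",[f(54,105,80),f(54,238,80),f(54,267,462),f(54,148,462)])
for n,u in [("g",(160,178)),("b",(302,177)),("r",(587,177))]: print(n,f(68,*u).round(1))
rep("thick",[g(62,24,254),g(62,136,170),g(62,312,335),g(62,203,415)])
E
```

```text
case [525.   29.3  84.5] [165.4, 137.5, 167.0, 137.7] [-105.3, 165.4, 74.8, -15.2]
gap [521.3  10.4  54. ] [38.7, 113.0, 38.4, 113.0] [-104.6, 165.5, 75.4, -14.3]
red [511.9 -25.6  54. ] [36.0, 113.0, 35.5, 113.0] [-104.6, 165.3, 75.4, -14.5]
blue [529.1  46.7  54. ] [35.1, 109.9, 36.1, 109.9] [-104.6, 165.8, 75.4, -14.7]
green [538.4  82.6  54. ] [35.6, 109.9, 35.2, 109.9] [-104.6, 164.8, 75.4, -15.0]
g [568.4  75.3  68. ]
b [559.2  39.   68. ]
r [540.4 -33.5  68. ]
thick [469.2 305.5  62. ] [35.2, 48.4, 35.1, 48.9] [-70.2, -159.8, 110.6, 20.4]
```

Gap centre is about (520.3,10.7), yaw about -14.8°, width 38.5 mm, which agrees with case y=-19. The spacer top is at about (469.4,305.6), yaw about 20°. Moving above the spacer with its jaws along the 50 mm.

Request:
drive_tool:
  gripper: [0.8, 0.8, 0.8, 0.8, 0.8, 0.8, 0.8, 0.8, 0.8]
  dp:
    - [-0.04, -0.1, 0]
    - [-0.08, -0.2, 0]
    - [-0.12, -0.3, 0]
    - [-0.16, -0.4, 0]
    - [-0.2, -0.5, 0]
    - [-0.24, -0.6, 0]
    - [-0.28, -0.7, 0]
    - [-0.31, -0.776, 0]
    - [-0.31, -0.776, 0]
  twist: [-0.09, -0.18, -0.27, -0.36, -0.45, -0.54, -0.63, -0.69, -0.69]

```text
time_s: 10.35
eef_pos: [490.0, 138.1, 247.9]
ee_rot: [-0.0, 0.916, 0.401, -0.001]
force: [0.2, -0.4, -0.2]
grip_width: 0.8
```

Request:
drive_tool:
  gripper: [0.85, 0.85, 0.85, 0.85, 0.85, 0.85, 0.85, 0.85, 0.85, 0.85]
  dp:
    - [0.07, -0.08, 0]
    - [0.14, -0.16, 0]
    - [0.21, -0.25, 0]
    - [0.28, -0.33, 0]
    - [0.35, -0.41, 0]
    - [0.42, -0.49, 0]
    - [0.49, -0.57, 0]
    - [0.542, -0.636, 0]
    - [0.542, -0.636, 0]
    - [0.542, -0.636, 0]
  twist: [-0.09, -0.18, -0.27, -0.36, -0.45, -0.54, -0.63, -0.696, -0.696, -0.696]

```text
time_s: 11.35
eef_pos: [471.0, 302.8, 248.2]
ee_rot: [-0.0, 0.576, 0.817, -0.001]
force: [0.2, 0.1, 0.6]
grip_width: 0.852
```

```bash
python3 w.py w9
```

```text
11.35 [471.  302.8 248.2] ydir 19.62 z [-8.e-04 -8.e-04 -1.e+00] [ 0.36  0.38  1.36 -0.    1.4   0.02] [0.2 0.1 0.6] 0.8518529387389226
```

View pics/w9.png

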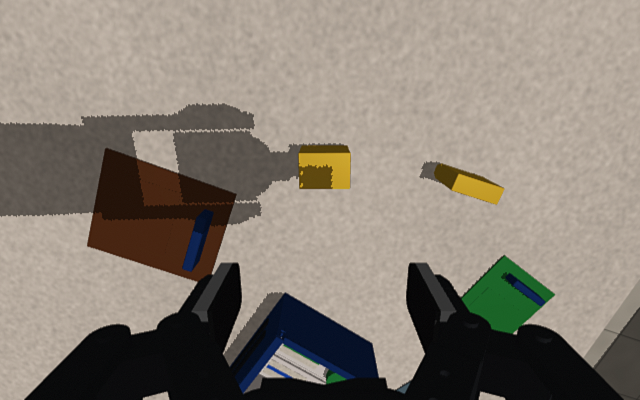

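```bash
python3 - <<'E'
import pickle
from h import *
s,c=pickle.load(open("w9.pkl","rb"));C=cam(c,s)
im=c["pixels"][:,:,::-1]
x,y,w,h=285,135,80,65
cv2.imwrite("pics/w9z.png",cv2.resize(im[y:y+h,x:x+w],None,fx=8,fy=8,interpolation=cv2.INTER_CUBIC))
# yellow bright mask incl. shaded
hsv=cv2.cvtColor(im,cv2.COLOR_BGR2HSV)
print(hsv[165:190:6,300:350:12].tolist())
E
```

```text
[[[23, 207, 201], [22, 205, 198], [22, 203, 200], [23, 201, 200], [23, 203, 205]], [[21, 220, 102], [22, 210, 96], [21, 217, 95], [22, 201, 200], [22, 205, 203]], [[22, 233, 92], [21, 214, 94], [22, 214, 94], [23, 205, 195], [23, 207, 200]], [[22, 236, 95], [21, 215, 95], [21, 215, 95], [22, 204, 195], [23, 209, 199]], [[16, 38, 167], [16, 38, 166], [16, 35, 176], [18, 55, 186], [19, 57, 185]]]
```

View pics/w9z.png

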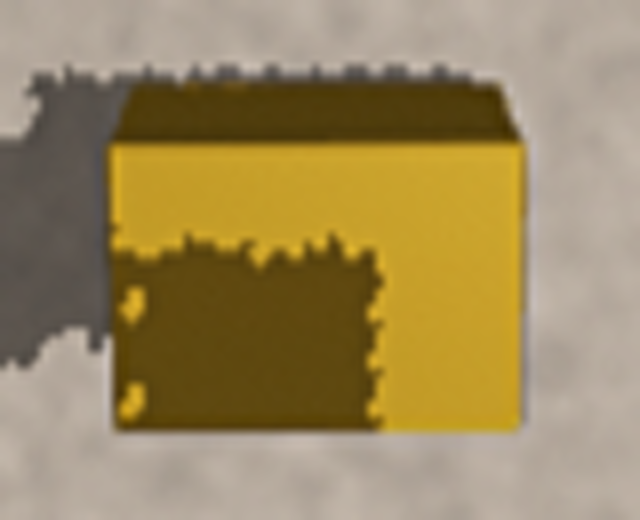

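```bash
python3 - <<'E'
import pickle
from h import *
s,c=pickle.load(open("w9.pkl","rb"));C=cam(c,s)
g=lambda z,u,v: ray(C,((u+.5)/8-.5+285,(v+.5)/8-.5+135),z)
ps=np.array([g(62,110,142),g(62,523,143),g(62,521,431),g(62,114,431)])
m=ps.mean(0);print(m.round(1),[round(float(np.linalg.norm(ps[i]-ps[(i+1)%4])),1) for i in range(4)],[round(float(np.degrees(np.arctan2(*(ps[(i+1)%4]-ps[i])[[1,0]]))),1) for i in range(4)])
print("tool delta",rot(s["ee_rot"]).T@(m-s["eef_pos"]))
E
```

```text
[468.8 308.6  62. ] [48.7, 35.2, 49.6, 35.3] [19.6, -69.4, -160.3, 109.2]
tool delta [6.27008738e+00 9.80588774e-02 1.86187091e+02]
```

I'll take the spacer offset as about +5 mm in tool x, between the two estimates. Descending to TCP z≈28.

Request:
drive_tool:
  gripper: [0.8, 0.8, 0.8, 0.8, 0.8, 0.8, 0.8]
  dp:
    - [0.025, 0, 0.2]
    - [0.025, 0, 0.4]
    - [0.025, 0, 0.6]
    - [0.025, 0, 0.7]
    - [0.025, 0, 0.7]
    - [0.025, 0, 0.7]
    - [0.025, 0, 0.7]
  twist: [0, 0, 0, 0, 0, 0, 0]

```text
time_s: 12.1
eef_pos: [469.7, 308.9, 110.4]
ee_rot: [0.001, 0.575, 0.818, 0.001]
force: [0.1, -0.1, 0.5]
grip_width: 0.795
```

```bash
python3 w.py w10
```

```text
12.1 [469.7 308.9 110.4] ydir 19.82 z [ 0.0027  0.001  -1.    ] [ 0.37  0.51  1.54 -0.    1.09  0.03] [ 0.1 -0.1  0.5] 0.7954888949216122
```

View pics/w10.png

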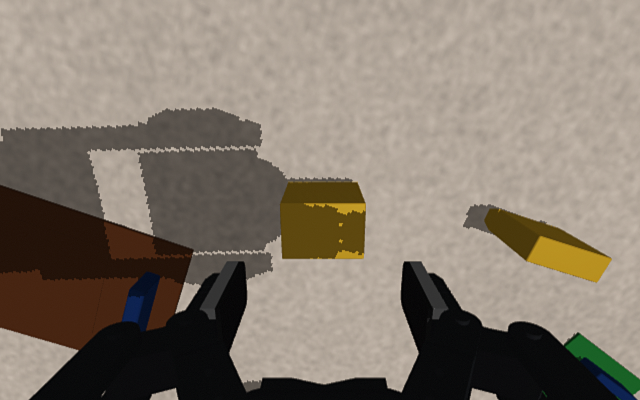

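```bash
python3 - <<'E'
import pickle
from h import *
s,c=pickle.load(open("w10.pkl","rb"));C=cam(c,s)
ps=np.array([ray(C,u,62) for u in [(281,204),(365.5,204),(365,258.5),(282,258.5)]])
m=ps.mean(0);print(m.round(1),[round(float(np.linalg.norm(ps[i]-ps[(i+1)%4])),1) for i in range(4)],[round(float(np.degrees(np.arctan2(*(ps[(i+1)%4]-ps[i])[[1,0]]))),1) for i in range(4)])
print("tool delta",rot(s["ee_rot"]).T@(m-s["eef_pos"]))
E
```

```text
[469.3 308.6  62. ] [48.4, 34.6, 50.1, 34.5] [19.8, -68.5, -160.2, 108.8]
tool delta [-0.16756446 -0.57744705 48.42314543]
```

Centred within 1 mm. I'll descend and grip.

Request:
drive_tool:
  gripper: [0.8, 0.8, 0.8, 0.8, 0.8, 0.8]
  dp:
    - [0, 0, 0.13]
    - [0, 0, 0.25]
    - [0, 0, 0.34]
    - [0, 0, 0.4]
    - [0, 0, 0.4]
    - [0, 0, 0.4]
  twist: [0, 0, 0, 0, 0, 0]

```text
time_s: 12.75
eef_pos: [469.3, 309.2, 29.7]
ee_rot: [0.0, 0.574, 0.819, 0.001]
force: [0.7, -0.1, 0.3]
grip_width: 0.803
```

Request:
drive_tool:
  gripper: [0.65, 0.55, 0.45, 0.4, 0.4, 0.4, 0.4]
  dp:
    - [0, 0, 0]
    - [0, 0, 0]
    - [0, 0, 0]
    - [0, 0, 0]
    - [0, 0, 0]
    - [0, 0, 0]
    - [0, 0, 0]
  twist: [0, 0, 0, 0, 0, 0, 0]
  newtons: 40

```text
time_s: 13.45
eef_pos: [469.3, 309.3, 29.9]
ee_rot: [0.001, 0.574, 0.819, 0.001]
force: [-0.5, 0.9, 7.1]
grip_width: 0.574
```

```bash
python3 w.py w11
```

```text
13.45 [469.3 309.3  29.9] ydir 19.89 z [ 2.e-03  8.e-04 -1.e+00] [ 0.37  0.63  1.6  -0.    0.92  0.03] [-0.5  0.9  7.1] 0.5738830415047101
```

View pics/w11.png

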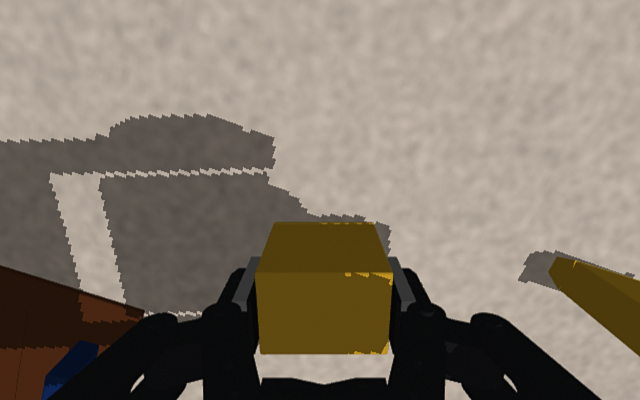

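Gripped at 48.8 mm. The spacer's top face is at u 256–393, v 272–354. I'll measure its offset in the hand, then lift.

```bash
python3 - <<'E'
import pickle
from h import *
s,c=pickle.load(open("w11.pkl","rb"));C=cam(c,s)
ps=np.array([ray(C,u,62) for u in [(256,272.5),(393,272.5),(389,353.5),(261,353.5)]])
m=ps.mean(0);print(m.round(1),[round(float(np.linalg.norm(ps[i]-ps[(i+1)%4])),1) for i in range(4)],[round(float(np.degrees(np.arctan2(*(ps[(i+1)%4]-ps[i])[[1,0]]))),1) for i in range(4)])
print("tool delta",rot(s["ee_rot"]).T@(m-s["eef_pos"]))
E
```

```text
[469.1 309.6  62. ] [48.2, 34.8, 49.0, 34.7] [19.9, -69.0, -160.1, 109.7]
tool delta [ 3.35358705e-01 -1.52941926e-02 -3.20604787e+01]
```

Request:
drive_tool:
  gripper: [0.4, 0.4, 0.4, 0.4, 0.4, 0.4, 0.4]
  dp:
    - [0, 0, -0.03]
    - [0, 0, -0.1]
    - [0, 0, -0.25]
    - [0, 0, -0.45]
    - [0, 0, -0.65]
    - [0, 0, -0.7]
    - [0, 0, -0.7]
  twist: [0, 0, 0, 0, 0, 0, 0]
  newtons: 50

```text
time_s: 14.2
eef_pos: [469.2, 309.2, 170.8]
ee_rot: [0.001, 0.574, 0.819, 0.002]
force: [-0.4, -0.8, -2.3]
grip_width: 0.572
```

Request:
drive_tool:
  gripper: [0.4, 0.4, 0.4, 0.4]
  dp:
    - [-0.12, -0.022, 0]
    - [-0.32, -0.058, 0]
    - [-0.54, -0.097, 0]
    - [-0.75, -0.135, 0]
  twist: [0, 0, 0, 0]

```text
time_s: 14.6
eef_pos: [493.5, 157.1, 167.1]
ee_rot: [-0.001, 0.574, 0.819, -0.001]
force: [0.4, 0.1, -1.6]
grip_width: 0.575
```

Request:
drive_tool:
  gripper: [0.4, 0.4, 0.4, 0.4, 0.4, 0.4, 0.4, 0.4, 0.4]
  dp:
    - [-0.2, -0.036, 0]
    - [-0.36, -0.064, 0]
    - [-0.5, -0.089, 0]
    - [-0.62, -0.11, 0]
    - [-0.7, -0.125, 0]
    - [-0.74, -0.132, 0]
    - [-0.74, -0.132, 0]
    - [-0.74, -0.132, 0]
    - [-0.74, -0.132, 0]
  twist: [0.06, 0.13, 0.2, 0.27, 0.34, 0.385, 0.385, 0.385, 0.385]

```text
time_s: 15.5
eef_pos: [519.5, 11.2, 168.2]
ee_rot: [-0.0, 0.791, 0.611, -0.0]
force: [-1.0, -0.9, -0.8]
grip_width: 0.579
```

```bash
python3 w.py w12
```

```text
15.5 [519.5  11.2 168.2] ydir -14.64 z [-1.1e-03  3.0e-04 -1.0e+00] [-0.2   0.36  1.6   0.    1.18  0.05] [-1.  -0.9 -0.8] 0.5792194079113268
```

View pics/w12.png

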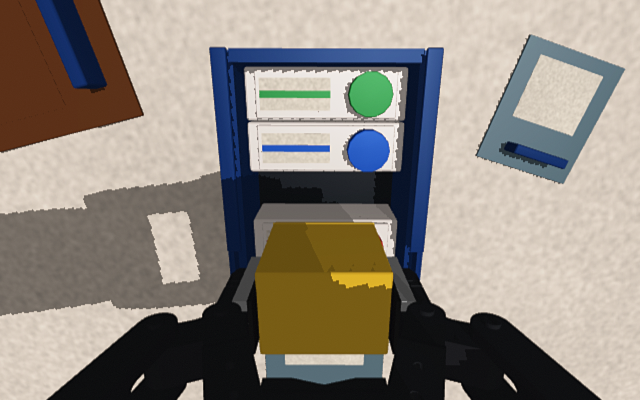

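The view shows the blue pack's near edge at v≈171 and the red pack's far edge at v≈222, with the gap between and the spacer above. I'll check the centring along the row.

```bash
python3 - <<'E'
import pickle
from h import *
s,c=pickle.load(open("w12.pkl","rb"));C=cam(c,s)
im=c["pixels"][:,:,::-1]
x,y,w,h=205,40,245,230
cv2.imwrite("pics/w12z.png",cv2.resize(im[y:y+h,x:x+w],None,fx=2.6,fy=2.6,interpolation=cv2.INTER_CUBIC))
Rt=rot(s["ee_rot"]).T
for n,u,z in [("blue l",(252,171),54),("blue r",(401,171),54),("red l",(256,221),54),("red r",(395,221.5),54),("caseL+y",(210,48),86),("caseR+y",(443,48),86)]:
    p=ray(C,u,z);print(n,p.round(1),"tool",(Rt@(p-s["eef_pos"])).round(1))
E
```

```text
blue l [472.7  45.6  54. ] tool [ 21.4 -53.9 114.3]
blue r [580.6  17.6  54. ] tool [ 21.6  57.7 114.1]
red l [463.2   6.8  54. ] tool [-18.5 -53.2 114.3]
red r [568.6 -21.   54. ] tool [-18.8  55.8 114.1]
caseL+y [480.1 127.4  86. ] tool [102.5 -67.4  82.3]
caseR+y [613.1  92.9  86. ] tool [102.6  70.   82.1]
```

View pics/w12z.png

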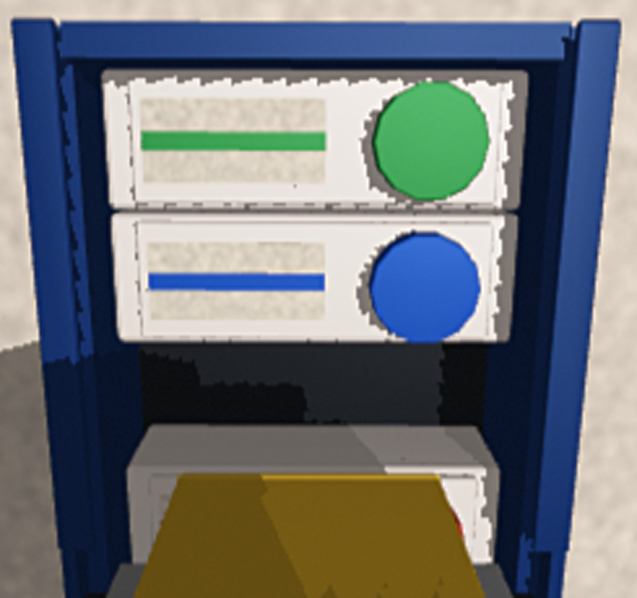

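Request:
drive_tool:
  gripper: [0.4, 0.4, 0.4, 0.4, 0.4, 0.4]
  dp:
    - [0.006, 0.006, 0.06]
    - [0.006, 0.006, 0.13]
    - [0.006, 0.006, 0.2]
    - [0.006, 0.006, 0.25]
    - [0.006, 0.006, 0.25]
    - [0.006, 0.006, 0.25]
  twist: [0, 0, 0, 0, 0, 0]

```text
time_s: 16.15
eef_pos: [521.4, 11.6, 118.7]
ee_rot: [-0.0, 0.792, 0.611, 0.0]
force: [0.2, -0.2, -0.4]
grip_width: 0.578
```

```bash
python3 w.py w13;python3 - <<'E'
import pickle
from h import *
s,c=pickle.load(open("w13.pkl","rb"))
im=c["pixels"][:,:,::-1]
x,y,w,h=190,60,265,230
cv2.imwrite("pics/w13z.png",cv2.resize(im[y:y+h,x:x+w],None,fx=2.6,fy=2.6,interpolation=cv2.INTER_CUBIC))
E
```

```text
16.15 [521.4  11.6 118.7] ydir -14.74 z [-0.  0. -1.] [-0.2   0.42  1.66  0.    1.06  0.05] [ 0.2 -0.2 -0.4] 0.5778939341128246
```

View pics/w13z.png

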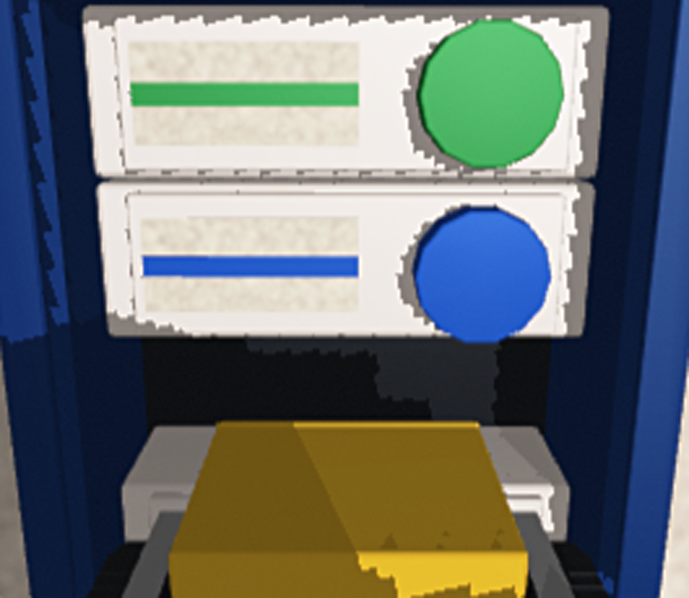

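```bash
python3 - <<'E'
import pickle
from h import *
s,c=pickle.load(open("w13.pkl","rb"));C=cam(c,s)
Rt=rot(s["ee_rot"]).T
g=lambda z,u,v: ray(C,((u+.5)/2.6-.5+190,(v+.5)/2.6-.5+60),z)
for n,u,v,z in [("blue l",110,336,54),("blue r",583,336,54),("red l",122,487,54),("red r",569,487,54),("bluetop l",97,182,54),("spacer top l",170,551,150.8),("spacer top r",526,551,150.8),("sp bottom l",216,422,88.8),("r",480,422,88.8),("taper?l",216,422,100.8)]:
    p=g(z,u,v);print(n,p.round(1),"tool",(Rt@(p-s["eef_pos"])).round(1))
E
```

```text
blue l [472.2  46.4  54. ] tool [ 21.2 -56.5  64.7]
blue r [580.2  18.1  54. ] tool [21.3 55.2 64.7]
red l [462.2   8.7  54. ] tool [-17.8 -56.6  64.7]
red r [570.  -19.5  54. ] tool [-17.7  54.8  64.7]
bluetop l [481.2  81.   54. ] tool [ 56.9 -56.5  64.7]
spacer top l [502.4  34.9 150.8] tool [ 17.7 -24.3 -32.1]
spacer top r [549.   22.7 150.8] tool [ 17.8  23.8 -32.1]
sp bottom l [498.6  30.8  88.8] tool [ 12.8 -27.   29.9]
r [550.2  17.3  88.8] tool [12.8 26.4 29.9]
taper?l [501.6  34.7 100.8] tool [ 17.3 -25.1  17.9]
```

The spacer needs about +2 mm along tool x to centre it between the packs. I'll apply that and lower the taper into the gap.

Request:
drive_tool:
  gripper: [0.4, 0.4, 0.4, 0.4, 0.4, 0.4, 0.4]
  dp:
    - [0.006, 0, 0.03]
    - [0.011, 0, 0.08]
    - [0.011, 0, 0.13]
    - [0.011, 0, 0.17]
    - [0.011, 0, 0.2]
    - [0.011, 0, 0.22]
    - [0.011, 0, 0.22]
  twist: [0, 0, 0, 0, 0, 0, 0]

```text
time_s: 16.9
eef_pos: [521.7, 13.6, 74.2]
ee_rot: [-0.0, 0.792, 0.61, -0.0]
force: [0.2, -0.0, -0.9]
grip_width: 0.58
```

```bash
python3 w.py w14;python3 - <<'E'
import pickle
from h import *
s,c=pickle.load(open("w14.pkl","rb"))
im=c["pixels"][:,:,::-1]
x,y,w,h=170,60,300,230
cv2.imwrite("pics/w14z.png",cv2.resize(im[y:y+h,x:x+w],None,fx=2.6,fy=2.6,interpolation=cv2.INTER_CUBIC))
E
```

```text
16.9 [521.7  13.6  74.2] ydir -14.76 z [-9.e-04  2.e-04 -1.e+00] [-0.2   0.49  1.69 -0.    0.96  0.06] [ 0.2 -0.  -0.9] 0.5795209818477262
```

View pics/w14z.png

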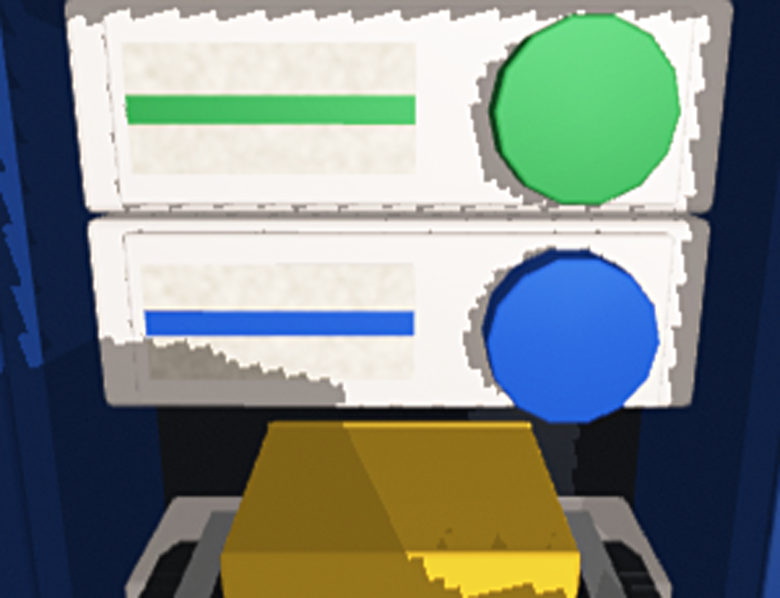

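```bash
python3 - <<'E'
import pickle
from h import *
s,c=pickle.load(open("w14.pkl","rb"));C=cam(c,s)
Rt=rot(s["ee_rot"]).T
g=lambda z,u,v: ray(C,((u+.5)/2.6-.5+170,(v+.5)/2.6-.5+60),z)
for n,u,v,z in [("blue l",107,406,54),("blue r",690,406,54),("sp taper l",267,422,56.3),("sp r",530,422,56.3),("sp top l",222,552,106.3),("sp top r",578,552,106.3),("red l",128,596,54)]:
    p=g(z,u,v);print(n,p.round(1),"tool",(Rt@(p-s["eef_pos"])).round(1))
E
```

```text
blue l [472.7  46.9  54. ] tool [ 19.7 -55.8  20.2]
blue r [579.6  18.9  54. ] tool [19.9 54.7 20.1]
sp taper l [501.6  36.8  56.3] tool [ 17.3 -25.3  17.9]
sp r [549.5  24.3  56.3] tool [17.4 24.2 17.8]
sp top l [502.6  36.8 106.3] tool [ 17.6 -24.3 -32.1]
sp top r [549.2  24.7 106.3] tool [ 17.7  23.8 -32.1]
red l [462.4   7.1  54. ] tool [-21.4 -55.6  20.2]
```

Clearance is about 2.4 mm on the blue side and about 1 mm on the red side. I'll nudge +0.4 mm and go down slowly.

Request:
drive_tool:
  gripper: [0.4, 0.4, 0.4, 0.4, 0.4, 0.4, 0.4, 0.4]
  dp:
    - [0.002, 0, 0.02]
    - [0.002, 0, 0.05]
    - [0.002, 0, 0.08]
    - [0.002, 0, 0.11]
    - [0.002, 0, 0.14]
    - [0.002, 0, 0.165]
    - [0.002, 0, 0.18]
    - [0.002, 0, 0.18]
  twist: [0, 0, 0, 0, 0, 0, 0, 0]

```text
time_s: 17.75
eef_pos: [521.8, 14.0, 38.3]
ee_rot: [-0.0, 0.792, 0.61, -0.0]
force: [0.1, -0.1, -0.3]
grip_width: 0.573
```

Request:
drive_tool:
  gripper: [0.4, 0.4, 0.4, 0.4]
  dp:
    - [0, 0, 0.005]
    - [0, 0, 0.009]
    - [0, 0, 0.012]
    - [0, 0, 0.012]
  twist: [0, 0, 0, 0]

```text
time_s: 18.15
eef_pos: [522.0, 14.0, 36.3]
ee_rot: [0.0, 0.792, 0.61, 0.0]
force: [-0.0, 0.5, -0.7]
grip_width: 0.579
```

Request:
drive_tool:
  gripper: [0.4, 0.4, 0.4]
  dp:
    - [0, 0, 0.003]
    - [0, 0, 0.006]
    - [0, 0, 0.006]
  twist: [0, 0, 0]

```text
time_s: 18.45
eef_pos: [522.1, 14.0, 36.0]
ee_rot: [0.0, 0.792, 0.61, 0.0]
force: [-3.4, -1.0, 8.3]
grip_width: 0.576
```

Floor contact: 8 N at TCP z=36.0, where 35.9 was expected. I'll open just a little and withdraw straight up.

Request:
drive_tool:
  gripper: [0.62, 0.66, 0.7, 0.7, 0.7]
  dp:
    - [0, 0, -0.002]
    - [0, 0, -0.004]
    - [0, 0, -0.004]
    - [0, 0, -0.004]
    - [0, 0, -0.004]
  twist: [0, 0, 0, 0, 0]

```text
time_s: 18.95
eef_pos: [522.0, 14.0, 35.8]
ee_rot: [-0.0, 0.792, 0.61, -0.0]
force: [-0.3, 0.1, -0.5]
grip_width: 0.704
```

Request:
drive_tool:
  gripper: [0.7, 0.7, 0.7, 0.7, 0.7, 0.7, 0.7]
  dp:
    - [0, 0, -0.03]
    - [0, 0, -0.1]
    - [0, 0, -0.22]
    - [0, 0, -0.4]
    - [0, 0, -0.6]
    - [0, 0, -0.85]
    - [0, 0, -1]
  twist: [0, 0, 0, 0, 0, 0, 0]

```text
time_s: 19.65
eef_pos: [522.4, 13.9, 240.1]
ee_rot: [0.002, 0.792, 0.61, 0.002]
force: [-0.1, 0.6, 0.0]
grip_width: 0.7
```

Request:
drive_tool:
  gripper: [0.7, 0.7, 0.7, 0.7, 0.7, 0.7]
  dp:
    - [0.2, 0, -0.05]
    - [0.2, 0, -0.1]
    - [0.2, 0, -0.1]
    - [0.2, 0, -0.1]
    - [0.2, 0, -0.1]
    - [0.2, 0, -0.1]
  twist: [0, 0, 0, 0, 0, 0]

```text
time_s: 20.25
eef_pos: [531.9, 52.1, 255.3]
ee_rot: [-0.0, 0.792, 0.61, -0.0]
force: [0.2, 0.2, -0.4]
grip_width: 0.695
```

```bash
python3 w.py w15;python3 - <<'E'
from rig import cams
import cv2,pickle
for n in ["scene","top"]:
    c=cams.capture(n);pickle.dump(c,open(n+"2.pkl","wb"));cv2.imwrite(f"pics/{n}2.png",c["pixels"][:,:,::-1])
E
```

```text
20.25 [531.9  52.1 255.3] ydir -14.81 z [-0.0012  0.     -1.    ] [-0.12  0.32  1.43 -0.    1.4   0.14] [ 0.2  0.2 -0.4] 0.6946703501997085
```

View pics/w15.png

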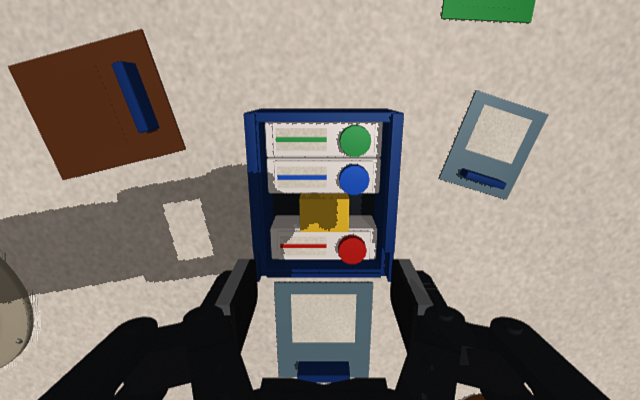

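View pics/scene2.png

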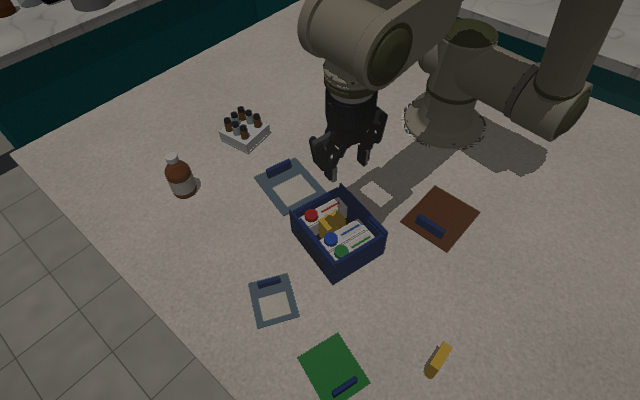

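```bash
python3 - <<'E'
import pickle
from h import *
s,c=pickle.load(open("w15.pkl","rb"))
im=c["pixels"][:,:,::-1]
x,y,w,h=240,105,170,180
cv2.imwrite("pics/w15z.png",cv2.resize(im[y:y+h,x:x+w],None,fx=3.3,fy=3.3,interpolation=cv2.INTER_CUBIC))
C=cam(c,s);cx=np.array([np.cos(np.radians(-14.8)),np.sin(np.radians(-14.8)),0]);cy=np.array([-cx[1],cx[0],0])
for z in [68]:
  P=np.array([ray(C,u,z) for u in [(300,195),(348.5,195),(349,231),(300.5,231)]]);m=P.mean(0)
  print(m.round(1),np.linalg.norm(np.diff(P,axis=0),axis=1).round(1))
  d=m-np.array([525.3,30,0]);print("case xy",d@cx,d@cy)
E
```

```text
[522.7  15.4  68. ] [47.7 38.2 49.4]
case xy 1.258616014401486 -14.788074388930424
```

View pics/w15z.png

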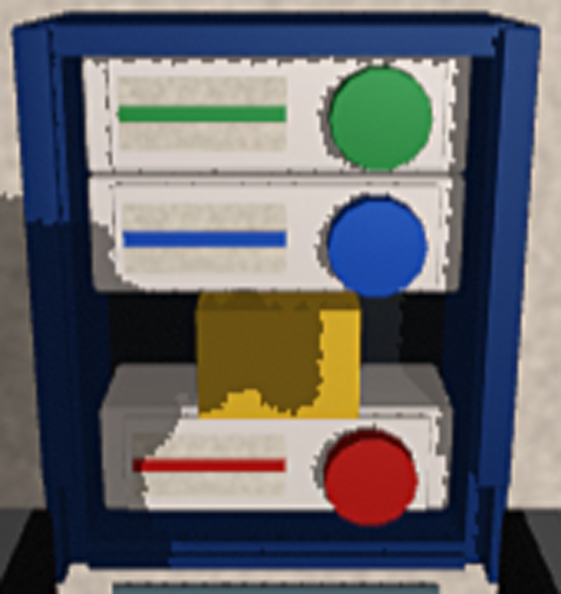

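The spacer stands square in the gap, with its top face at u 300–349, v 199–231. All three packs are upright, the lid is flat with its rib up, and the bystanders look unmoved. I'll hand the job in.

```bash
python3 - <<'E'
from rig import job
print(job.finish_job())
E
```

```text
the job is handed in; nothing more can be done
None
```

The job is done and handed in at about 20 s of the 64 s allowed.

**Lid:** I gripped it by the blue rib and raised it about 5 to 6 mm. I then slid it out along its grooves with 1–2 N on the wrist at each reading. It lies flat on the bench, rib up, between the case and the vial rack. It touched down with about 13 N.

**Spacer:** The empty place was at y = -19, between the red-capped and blue-capped packs. I lowered the thick spacer into it tapered end down, with under 1 N until it met the floor. Contact came at a hand height of 36.0 mm, where 35.9 mm was expected, so it is right down.

**Last checks:**
- The final pictures show the spacer upright and square, in the middle of the place across the case.
- All three packs are standing, and the thin spacer, amber bottle and rack look unmoved by eye.
- The hand is clear and touching nothing.

**Disagreement:** The camera estimates of the gap centre along the row differed by about 2–3 mm. I went by the close-range view of the pack edges. The last look put the spacer about 4 mm towards +y of the nominal place. It sits freely between the packs, so I took most of that as camera error and packs standing off nominal. I did not confirm it further.

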